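Wedge the cupboard door shut

ROBOT

A 6-joint arm with a two-finger parallel gripper is mounted at the origin on a cart in front of the work surface, level with it; the furniture and walls round the work are solid. World frame = base frame: x ahead of the robot, y to its left, z up, the work surface at z = 0. Lengths are in m, angles in rad, forces in N, time in s.
With the tool pointing down it reaches from about 0.35 to 0.775 m from the base axis. Payload 7.3 kg.
Tool frame: the origin (TCP) lies at the centre of the arm's flange, where the gripper is bolted on; the fingertips stand 178 mm ahead of it and the grasp point (between the pads) lies 159 mm ahead of it; z points along the fingers, y is the line along which they close (so a half turn about z gives the same grasp; the last joint's range is limited). The gripper opens to 92 mm and grips with 3 to 60 N. Pads are 19 mm wide; open, the fingers measure 130 mm over their backs; the gripper's body (75 mm by 190 mm) begins 47 mm behind the grasp point.
Start: joints at [1.157, 0.342, 1.524, -0, 1.275, -0.146], TCP at [0.139, 0.506, 0.405] pointing down, gripper open.
Joint ranges: [-2.53, 2.53], [-0.77, 2.02], [0.04, 2.7], [-1, 4.14], [0.28, 2.66], [-3.11, 3.11]. Speed limits (rad/s): [2.57, 2.57, 3.14, 3.14, 3.14, 3.14].

INTERFACE

Orientations are given as [roll, pitch, yaw] about the fixed x, y, z axes, in that order (R = Rz(yaw) Ry(pitch) Rx(roll)).
In Python, from cell import robot gives the robot as it stands.
- The arm moves only by the shell command python3 drive.py FILE [OPENING] [FORCE], which reads ROWS from the file FILE. ROWS is a JSON list of rows, 1 to 8 of them, each an object with the fields xyz (a list: dx, dy, dz in m), turn_vec (a list: a rotation vector rx, ry, rz in rad); a field left out counts as zero; each row shifts and turns the commanded pose from where the row before left it, along the tool's axes as they then stand; what a row does not reach is not made up. A row lasts 1/12 s, in which the tool goes at most 0.0417 m and 0.125 rad, less where a joint would pass 70% of its speed; a pose out of reach is approached as far as the arm can. OPENING is the finger opening in m, set as the command begins (- or left out keeps the last). The fingers move at their own pace and stop on an object; FORCE is the grip in N (left out, the last holds). Time passes only in rows, so rows that do not move let the fingers close. It prints the time, the measured TCP pose, the force, the opening and the grip force at its end. Input that does not fit is refused with a message, and nothing moves.
- robot.observe(): the state, without advancing time (a new reading comes with each control period).
- robot.read_camera(name): name is "side" or "top"; returns a dict with "image" (384x512x3 uint8, red, green, blue), "fx", "fy", "cx", "cy" (pixels), "k1" (the pictures are not rectified: a ray, as slopes to the right and down, at radius r is drawn at 1 + k1 r^2 times it, then the intrinsics apply), "pose" (4x4, takes a point from camera to world coordinates). Camera axes: x right, y down, z forward; pixel columns grow to the right and rows downward; lengths in m; the calibration is good to about 2 mm. A picture is of the moment at which its call begins. There is no depth.
- robot.hand_in(): hands the job in; it is judged then, once.
The state is a dict: "time": time; "qpos": joint angles; "qvel": joint speeds; "joint_efforts": joint torques, N m; "tool_pos": TCP position; "tool_rot": TCP orientation; "contact_force": force on the tool from outside, world axes, zero at the start; "torque": the same for the moment, N m; "opening": finger opening in m; "grip_force": force on a finger pad.
Only numpy, scipy, OpenCV 4.12 (cv2) and the standard library are available. Lean on these libraries where they do the work, as an engineer would, in place of code of your own. Each camera call takes 0.05 s, during which the arm holds its last target. There are 200 camera calls.

TASK

The little cupboard has no catch yet, so its door has to be wedged shut. Set the timber block that stands in the doorway aside on the table without squeezing it with the door, swing the door fully shut, then push the orange wedge thin end first, square to the door, under the knob-side half of the door's lower edge, and tap on its thick end until it is jammed tight and holds the door by itself. Leave the other things on the bench where they are.

Things in the scene. Friction and masses are not known exactly. Their poses are not given: they have to be found in the camera images.
- cupboard: Small wooden cupboard with an open front, fixed to the table, 120 deep x 264 wide x 212 mm high, on four round feet (radius 11 mm, at +-40, +-115 mm) that leave 24 mm free under its floor. Origin: centre of its footprint, at table height. Its front faces its own -x; the carcass front is at x = -60 mm. Its +y side, the robot's left, has the hinges.
- door (a joint): Swing of the blue-framed door, rad: 0 = shut against the carcass, positive = open towards the robot. A slab 18 mm thick, 250 wide, from 18 to 208 mm above the table, so an 18 mm gap runs under it. Light friction hinge (0.06 N m): it stays where it is left. A knob, 15 mm proud, 230 mm from the hinge, 150 mm up.
- door_hanger: Hinge pins and the door they carry. Origin: on the hinge axis (mid-thickness of the door) at table height, at (-69, +125) mm in the cupboard's frame; axes are the cupboard's. The shut door runs along -y, its outer face at the cupboard's x = -78 mm. The 0.5 kg door can be lifted up to 8 mm on the pins against a spring of 2 N per mm: a wedge jams by lifting it.
- door_low (a point): Point on the door's lower outer edge, 170 mm from the hinge, 18 mm above the table: a good place for the wedge. Moves with the door; its axes are the cupboard's when shut (-x is out of the outer face).
- door_push (a point): Point on the door's outer face, 190 mm from the hinge axis and 100 mm above the table. Moves with the door; -x is out of the face.
- wedge: Orange wedge, 150 long x 44 wide, about 120 g, lying flat: vertical sides, top sloping evenly from 32 mm thick at the heel (-x end) to 4 mm at the tip (+x end). Origin: centre of its underside. It meets the shut door's edge when the tip is 75 mm inside the outer face; each further 5.4 mm lifts the door 1 mm. Driving it 5 mm past that takes 13 to 20 N, 10 mm past 16 to 25 N; friction then holds it.
- wedge_tip (a point): Middle of the wedge's thin end, 75 mm ahead (+x) of its origin, 2 mm above its underside.
- wedge_heel (a point): Middle of the wedge's thick end face, 75 mm behind (-x) its origin, 16 mm above its underside.
- block: Pale timber block, 55 (x) x 60 (y) x 50 mm high, about 100 g, standing in the open doorway between the door and the carcass. Origin: centre of its underside.
- sanding_block: Cork sanding block, 64 x 110 x 38 mm high, a bystander to be left alone. Origin: centre of its underside.
- bit_case: Green drill-bit case, 63 x 110 x 32 mm high, a bystander to be left alone. Origin: centre of its underside.
- tape_measure: Yellow tape measure, 37 x 82 x 60 mm high, a bystander to be left alone. Origin: centre of its underside.
- spray_can: Blue spray can with red cap, diameter 54, 205 mm high, a bystander to be left alone. Origin: centre of its underside.
- glue_bottle: White glue bottle with orange spout, 41 x 58 x 200 mm high, a bystander to be left alone. Origin: centre of its underside.
- offcut_1: Flat dark timber offcut, 60 x 90 x 20 mm high, a bystander to be left alone. Origin: centre of its underside.

How it is judged:
By the outcome, as a careful person would: the job done as asked, in the order asked, and still so for the second after the job is handed in, with the robot touching nothing.
It also fails if it takes over 72 s, if anything falls off the work surface, if the arm or the gripper's body presses on something with over 40 N, if the wrist force passes 120 N, or if a joint passes its speed limit or range.

## Working session

There is one attempt and no reset: what is moved stays moved. The work goes in short steps, Python scripts to look and compute and a shell command to move; the robot and the scene stay as the last step left them, time stands still between calls to the robot, and variables do not carry over. Pictures are saved under pics/ and viewed, at most 10 in all, crops included, and the job is handed in when it is done.

```bash
ls; mkdir -p pics
python3 - <<'E'
from cell import robot
import cv2
for n in("side","top"):
    c=robot.read_camera(n); cv2.imwrite(f"pics/{n}0.png",cv2.resize(c["image"][:,:,::-1],(800,600)))
    print(n,c["fx"],c["fy"],c["cx"],c["cy"],c["k1"],c["pose"].round(3).tolist() if hasattr(c["pose"],'round') else c["pose"])
print(robot.observe())
E
```

```text
cell.py
drive.py
pics
side 493.3523963367314 493.3523963367314 256.51605014644105 195.85547159712135 -0.14053091585418814 [[-0.944, 0.272, -0.184, 0.845], [0.328, 0.753, -0.571, 0.973], [-0.017, -0.599, -0.8, 1.35], [0.0, 0.0, 0.0, 1.0]]
top 360.2151952995941 360.2151952995941 258.8441715751177 192.71595227347615 -0.0958227437512112 [[-0.225, -0.953, 0.204, 0.262], [-0.974, 0.22, -0.048, 0.138], [0.001, -0.209, -0.978, 1.478], [0.0, 0.0, 0.0, 1.0]]
{'time': 0.1, 'qpos': array([ 1.15698266e+00,  3.42686895e-01,  1.52493323e+00, -4.02467333e-06,
        1.27538230e+00, -1.45995278e-01]), 'qvel': array([ 1.65884510e-05, -2.67095923e-03, -4.52521213e-03, -9.84523140e-04,
        1.41577833e-03,  1.07589431e-03]), 'joint_efforts': array([ 1.97992624e-03, -4.32007241e+01, -2.44697696e+01,  7.17865932e-02,
        5.26142854e-02, -7.31180671e-05]), 'tool_pos': array([0.13885972, 0.50618391, 0.40409261]), 'tool_rot': array([-3.14019732e+00, -2.01281940e-04,  2.87377529e+00]), 'contact_force': array([-0.77366352, -0.2405452 ,  0.85717928]), 'torque': array([0.05257777, 0.00112123, 0.02723363]), 'grip_force': 0.0, 'opening': 0.09197634611611878}
```

View pics/side0.png

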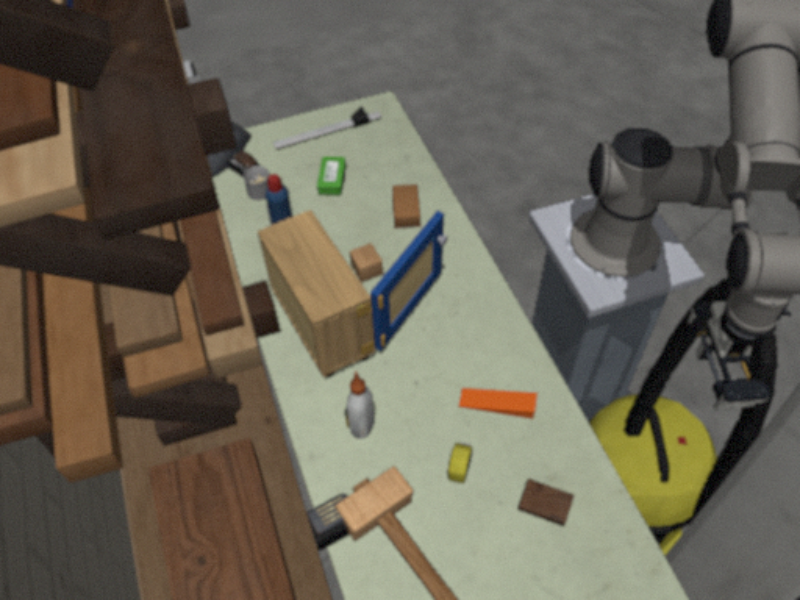

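View pics/top0.png

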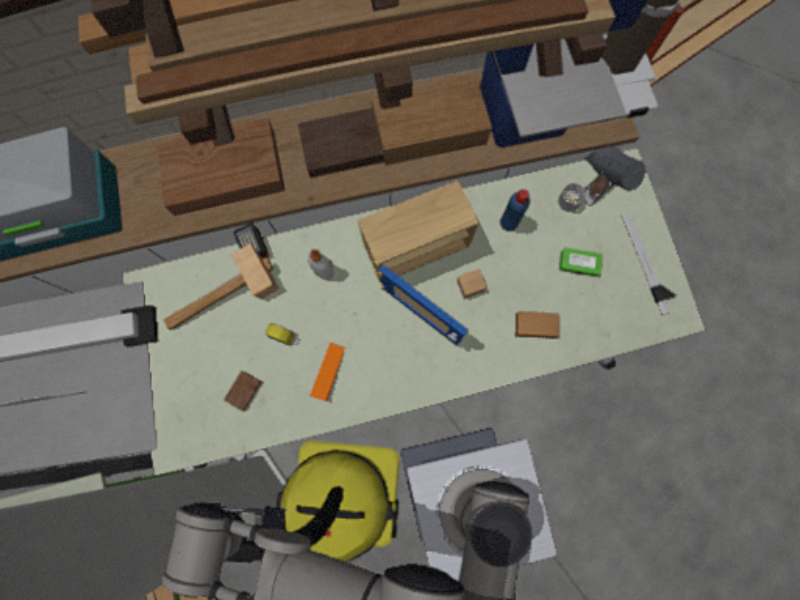

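```bash
cat > h.py <<'E'
import numpy as np, cv2
from cell import robot
def K(c): return np.array([[c["fx"],0,c["cx"]],[0,c["fy"],c["cy"]],[0,0,1.]])
def ray(c,uv):
    # numerically invert r*(1+k1 r^2)
    p=cv2.undistortPoints(np.array(uv,float).reshape(-1,1,2),K(c),np.array([c["k1"],0,0,0.])).reshape(-1,2)
    P=np.array(c["pose"]); d=np.c_[p,np.ones(len(p))]@P[:3,:3].T
    return P[:3,3],d
def plane(c,uv,z):
    o,d=ray(c,uv); return o+d*((z-o[2])/d[:,2])[:,None]
def tri(c1,u1,c2,u2):
    o1,d1=ray(c1,u1);o2,d2=ray(c2,u2);out=[]
    for a,b in zip(d1,d2):
        s=np.linalg.lstsq(np.c_[a,-b],o2-o1,rcond=None)[0]
        p,q=o1+s[0]*a,o2+s[1]*b; out.append([*(p+q)/2,np.linalg.norm(p-q)])
    return np.array(out)
def proj(c,X):
    P=np.linalg.inv(np.array(c["pose"])); 
    return cv2.projectPoints(np.atleast_2d(np.array(X,float)),cv2.Rodrigues(P[:3,:3])[0],P[:3,3],K(c),np.array([c["k1"],0,0,0.]))[0].reshape(-1,2)
def mask(c,lo,hi):
    return cv2.inRange(cv2.cvtColor(c["image"],cv2.COLOR_RGB2HSV),np.array(lo),np.array(hi))
def biggest(m,near=None):
    cs,_=cv2.findContours(m,cv2.RETR_EXTERNAL,cv2.CHAIN_APPROX_NONE)
    if near is not None:
        cs=[k for k in cs if cv2.contourArea(k)>20]
        return max(cs,key=lambda k:cv2.pointPolygonTest(k,near,True))
    return max(cs,key=cv2.contourArea)
def crop(c,x0,y0,x1,y1,s,name):
    cv2.imwrite(name,cv2.resize(c["image"][y0:y1,x0:x1,::-1],None,fx=s,fy=s,interpolation=cv2.INTER_CUBIC))
E
python3 - <<'E'
from h import *
s=robot.read_camera("side");t=robot.read_camera("top")
crop(s,160,130,360,280,4,"pics/sc.png");crop(t,190,110,340,220,5,"pics/tc.png")
for n,c,pw,pb in(("s",s,(318,257),(234,167)),("t",t,(210,238),(302,182))):
    k=biggest(mask(c,(5,190,140),(16,255,255)),pw)
    r=cv2.minAreaRect(k); print(n,"wedge",cv2.contourArea(k),cv2.boxPoints(r).round(1).tolist(),cv2.approxPolyDP(k,2,True).reshape(-1,2).tolist())
    hsv=cv2.cvtColor(c["image"],cv2.COLOR_RGB2HSV); print(hsv[pb[1],pb[0]],hsv[pb[1]+16,pb[0]])
print(plane(s,[(234,167),(318,257)],.05),plane(t,[(302,182),(210,238)],.05))
E
```

```text
s wedge 474.5 [[294.70001220703125, 261.20001220703125], [295.3999938964844, 249.1999969482422], [341.3999938964844, 252.0], [340.70001220703125, 264.1000061035156]] [[296, 250], [295, 259], [340, 264], [341, 252]]
[ 16 110 157] [ 40  32 167]
t wedge 307.5 [[198.6999969482422, 252.10000610351562], [211.10000610351562, 219.39999389648438], [220.5, 223.0], [208.10000610351562, 255.6999969482422]] [[212, 220], [199, 252], [207, 255], [219, 225]]
[ 16 105 153] [ 38  28 163]
[[ 0.57820137 -0.09787782  0.05      ]
 [ 0.44712056  0.32684794  0.05      ]] [[ 0.5642005  -0.11322166  0.05      ]
 [ 0.42498825  0.29834002  0.05      ]]
```

View pics/sc.png

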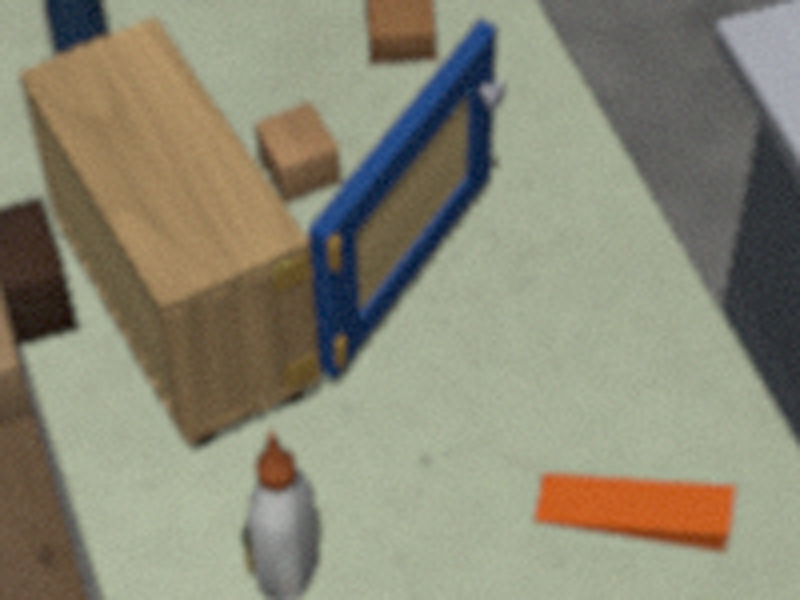

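View pics/tc.png

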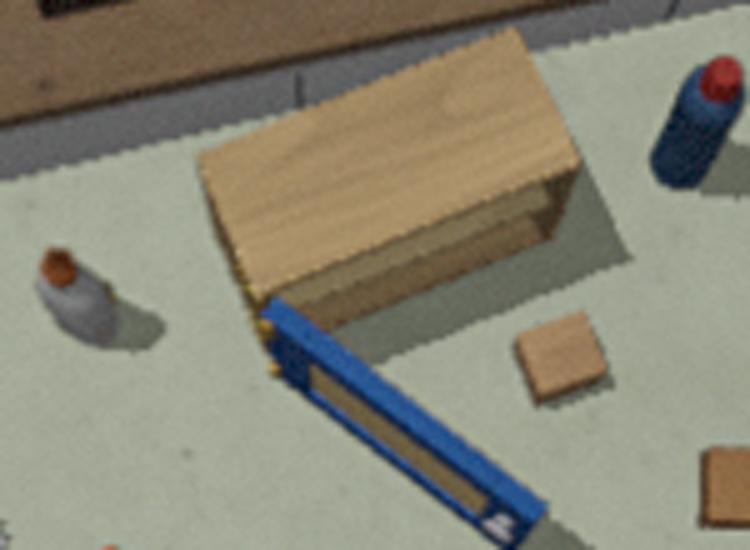

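Run:
```python
from h import *
s=robot.read_camera("side");t=robot.read_camera("top")
S=lambda *p:np.array(p)/4+[160,130]-.4
T=lambda *p:np.array(p)/5+[190,110]-.4
np.set_printoptions(precision=4,suppress=True)
# roof: back-,front-,front+,back+
R=tri(s,S((25,75),(150,20),(310,250),(168,305)),t,T((515,28),(580,160),(260,298),(200,155)));print("roof",R)
print([np.linalg.norm(R[i,:3]-R[(i+1)%4,:3]).round(4) for i in range(4)])
print("at .212 s",plane(s,S((25,75),(150,20),(310,250),(168,305)),.212),"t",plane(t,T((515,28),(580,160),(260,298),(200,155)),.212))
D=tri(s,S((485,20),(497,28),(317,232)),t,T((548,505),(525,545) if 0 else (520,522),(262,312)));print("door(far in,far out,hinge)",D)
W=tri(s,[(296,249.5),(294.5,259.5),(341.5,251.5)],t,[(219.5,224.5),(211.5,219.5),(208,255.5)]);print("wedge tip-?",W)
for n,c,pb in(("s",s,(234,167)),("t",t,(302,182))):
    k=biggest(mask(c,(8,70,60),(24,255,255)),pb)
    print(n,"block",cv2.contourArea(k),cv2.approxPolyDP(k,1.5,True).reshape(-1,2).tolist())
for z in(0,.004,.032):
  print(z,"wedge s",plane(s,[(296,250),(295,259),(340,264),(341,252)],z)[:,:2].tolist(),"t",plane(t,[(219,225),(212,220),(199,252),(207,255)],z)[:,:2].tolist())
print(plane(s,[(234,167)],.05),plane(t,[(302,182)],.05))
```

```text
roof [[ 0.7905 -0.1156  0.2087  0.0024]
 [ 0.6799 -0.1386  0.2067  0.0029]
 [ 0.6295  0.1183  0.1976  0.0014]
 [ 0.7432  0.1389  0.2097  0.0035]]
[np.float64(0.1131), np.float64(0.2619), np.float64(0.1162), np.float64(0.2588)]
at .212 s [[ 0.7898 -0.1114  0.212 ]
 [ 0.6817 -0.1346  0.212 ]
 [ 0.6317  0.1295  0.212 ]
 [ 0.7421  0.1418  0.212 ]] t [[ 0.7903 -0.1156  0.212 ]
 [ 0.6768 -0.1367  0.212 ]
 [ 0.626   0.1181  0.212 ]
 [ 0.744   0.138   0.212 ]]
door(far in,far out,hinge) [[ 0.4298 -0.0486  0.2064  0.0038]
 [ 0.4244 -0.027   0.2149  0.0034]
 [ 0.6188  0.1171  0.2108  0.0072]]
wedge tip-? [[ 0.4812  0.2525 -0.0063  0.0091]
 [ 0.5042  0.2833 -0.003   0.0013]
 [ 0.3622  0.3223  0.0252  0.0025]]
s block 4827.5 [[196, 135], [165, 149], [174, 184], [206, 239], [209, 240], [239, 224], [236, 189], [231, 180], [243, 175], [244, 171], [243, 165], [238, 157], [235, 156], [224, 161], [225, 172], [199, 135]]
t block 197.5 [[306, 172], [293, 177], [297, 190], [310, 184]]
0 wedge s [[0.48725387982811125, 0.2548576356242743], [0.5022849147192869, 0.2840595229487387], [0.3773047131725593, 0.34
[... 307 characters left out ...]
14, 0.2861001169414493], [0.3786893486316588, 0.35036120588786057], [0.3577229506959467, 0.31226923638354454]] t [[0.47430664100419107, 0.2566238703752382], [0.5010522301301865, 0.2806193548360937], [0.38445970230684845, 0.3586495852787752], [0.36544447968282334, 0.3292351964045652]]
0.032 wedge s [[0.49572479608279457, 0.2718745711414007], [0.5103995445683023, 0.30038427489042385], [0.38838179684535523, 0.363308598443299], [0.36785154394930997, 0.32600902177638835]] t [[0.470281534869178, 0.2543761574905435], [0.4965189638379424, 0.2779157331621395], [0.38214166772969427, 0.35446340683690947], [0.36348773004401497, 0.3256078847128301]]
[[ 0.5782 -0.0979  0.05  ]] [[ 0.5642 -0.1132  0.05  ]]
```

Run:
```python
from h import *
s=robot.read_camera("side");t=robot.read_camera("top")
S=lambda *p:np.array(p)/4+[160,130]-.4
T=lambda *p:np.array(p)/5+[190,110]-.4
np.set_printoptions(precision=4,suppress=True)
# block top: back-,front-,front+,back+
bs=S((307,103),(337,152),(285,165),(257,125)); bs=S((257,125),(307,103),(338,150),(285,168))
bt=T((587,313),(606,363),(541,388),(518,342))
B=tri(s,bs,t,bt);print(B,B.mean(0));print([np.linalg.norm(B[i,:2]-B[(i+1)%4,:2]).round(4) for i in range(4)])
for c,u in((s,bs),(t,bt)):
    p=plane(c,u,.05)[:,:2];e=np.diff(np.r_[p,p[:1]],axis=0);print(p.tolist(),p.mean(0),np.linalg.norm(e,axis=1),np.arctan2(e[:,1],e[:,0]))
# others, via top image 800-scale, tops
for n,u,h in(("sand",(537,324),.038),("case",(581,262),.032),("can",(520,197),.2),("glue",(316,256),.2),("tape",(280,334),.06),("off",(243,391),.02),("edge",(700,330),0),("edge2",(155,470),0),("edge3",(430,408),0)):
    print(n,plane(t,[np.array(u)/1.5625-.2],h)[0,:2])
# wedge rect at mid height, hull corners expanded by half pixel
for c,pw in((s,(318,257)),(t,(210,238))):
    m=mask(c,(4,130,110),(18,255,255)); k=biggest(m,pw); M=cv2.moments(k); print("wedge cen",M["m10"]/M["m00"],M["m01"]/M["m00"],plane(c,[(M["m10"]/M["m00"],M["m01"]/M["m00"])],.017),cv2.approxPolyDP(k,2,True).reshape(-1,2).tolist(),cv2.boxPoints(cv2.minAreaRect(k)).round(1).tolist())
```

```text
[[ 0.6016 -0.1453  0.0404  0.0009]
 [ 0.5547 -0.1479  0.0489  0.0019]
 [ 0.5461 -0.0906  0.0455  0.0041]
 [ 0.5918 -0.0843  0.0449  0.0047]] [ 0.5736 -0.117   0.0449  0.0029]
[np.float64(0.047), np.float64(0.0579), np.float64(0.0462), np.float64(0.0618)]
[[0.6030496894112974, -0.13680052243486251], [0.5542563596327175, -0.1461586556305805], [0.545576067901997, -0.08550596986495496], [0.5945754796704231, -0.08192778547642932]] [ 0.5744 -0.1126] [0.0497 0.0613 0.0491 0.0555] [-2.9521  1.7129  0.0729 -1.4176]
[[0.5997642114042432, -0.14370600916538834], [0.5553037513246304, -0.14818115426471118], [0.5469315352345993, -0.09106459851292445], [0.5886211559181659, -0.08223919230440441]] [ 0.5727 -0.1163] [0.0447 0.0577 0.0426 0.0625] [-3.0413  1.7163  0.2086 -1.3915]
sand [ 0.4265 -0.2545]
case [ 0.5631 -0.4195]
can [ 0.7194 -0.2562]
glue [0.6834 0.2561]
tape [0.5468 0.3991]
off [0.4296 0.5283]
edge [ 0.3115 -0.7022]
edge2 [0.2805 0.7979]
edge3 [0.2809 0.066 ]
wedge cen 319.4854829704076 256.5974316024567 [[0.4321 0.3107 0.017 ]] [[295, 251], [296, 260], [340, 266], [342, 260], [341, 251]] [[293.5, 263.3999938964844], [294.5, 248.1999969482422], [342.5, 251.10000610351562], [341.6000061035156, 266.29998779296875]]
wedge cen 209.31787439613524 237.9304347826087 [[0.4296 0.3047 0.017 ]] [[211, 220], [199, 253], [207, 256], [219, 222]] [[197.89999389648438, 252.8000030517578], [211.0, 218.6999969482422], [221.1999969482422, 222.60000610351562], [208.0, 256.70001220703125]]
```

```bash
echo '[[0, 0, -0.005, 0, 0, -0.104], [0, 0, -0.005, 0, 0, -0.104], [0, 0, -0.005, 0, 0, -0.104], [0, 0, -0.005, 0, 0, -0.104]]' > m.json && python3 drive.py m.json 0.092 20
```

```text
refused: ROWS must be a list of objects, one for each row. Nothing was moved.
```

The call was refused and nothing moved: it wants a list of objects, one for each row. Same move again in that form.

```bash
echo '[{"xyz":[0, 0, -0.005], "turn_vec":[0, 0, -0.104]}, {"xyz":[0, 0, -0.005], "turn_vec":[0, 0, -0.104]}, {"xyz":[0, 0, -0.005], "turn_vec":[0, 0, -0.104]}, {"xyz":[0, 0, -0.005], "turn_vec":[0, 0, -0.104]}]' > m.json && python3 drive.py m.json 0.092 20
echo '[{"xyz":[-0.017, -0.034, 0]}, {"xyz":[-0.017, -0.034, 0]}, {"xyz":[-0.017, -0.034, 0]}, {"xyz":[-0.017, -0.034, 0]}, {"xyz":[-0.017, -0.034, 0]}, {"xyz":[-0.017, -0.034, 0]}, {"xyz":[-0.017, -0.034, 0]}, {"xyz":[-0.017, -0.034, 0]}]' > m.json && python3 drive.py m.json
echo '[{"xyz":[-0.017, -0.034, 0]}, {"xyz":[-0.017, -0.034, 0]}, {"xyz":[-0.017, -0.034, 0]}, {"xyz":[-0.017, -0.034, 0]}, {"xyz":[-0.017, -0.034, 0]}, {"xyz":[-0.017, -0.034, 0]}, {"xyz":[-0.017, -0.034, 0]}, {"xyz":[-0.017, -0.034, 0]}]' > m.json && python3 drive.py m.json
cat >> h.py <<'E'
def to(x,y,z,yaw=None):
    o=robot.observe(); p=o["tool_pos"]; w=o["tool_rot"][2]
    d=np.array([x,y,z])-p; c,s=np.cos(w),np.sin(w)
    print("t",round(o["time"],2),"pos",p.round(4),"rot",o["tool_rot"].round(3),"tool delta",np.round([d[0]*c+d[1]*s,d[0]*s-d[1]*c,-d[2]],4),"rz",None if yaw is None else round((w-yaw+np.pi)%(2*np.pi)-np.pi,3),"F",o["contact_force"].round(1),"op",round(o["opening"],4),"grip",round(o["grip_force"],1))
E
python3 -c "from h import *; to(.573,-.114,.187,3.291)"
```

```text
time: 0.73
tool_pos: [0.1389, 0.5063, 0.4249]
tool_rot: [-3.142, -0.0, -2.988]
contact_force: [-0.2, 0.6, 0.1]
opening: 0.0916
grip_force: 0.0
time: 1.4
tool_pos: [0.3141, 0.2557, 0.425]
tool_rot: [3.141, 0.001, -2.993]
contact_force: [0.9, 0.7, -0.2]
opening: 0.0919
grip_force: 0.0
time: 2.07
tool_pos: [0.4889, 0.0065, 0.4248]
tool_rot: [3.141, 0.0, -2.994]
contact_force: [0.9, 1.1, 1.2]
opening: 0.0916
grip_force: 0.0
t 2.07 pos [0.4889 0.0065 0.4248] rot [ 3.141  0.    -2.994] tool delta [-0.0654 -0.1316  0.2378] rz -0.002 F [0.9 1.1 1.2] op 0.0916 grip 0.0
```

```bash
echo '[{"xyz":[-0.0163, -0.0329, 0]}, {"xyz":[-0.0163, -0.0329, 0]}, {"xyz":[-0.0163, -0.0329, 0]}, {"xyz":[-0.0163, -0.0329, 0]}, {"xyz":[0, 0, 0.03]}, {"xyz":[0, 0, 0.04]}, {"xyz":[0, 0, 0.04]}, {"xyz":[0, 0, 0.03]}]' > m.json && python3 drive.py m.json
echo '[{"xyz":[0, 0, 0.03]}, {"xyz":[0, 0, 0.03]}, {"xyz":[0, 0, 0.02]}, {"xyz":[0, 0, 0.018]}, {}]' > m.json && python3 drive.py m.json
echo '[{}, {}, {}, {}, {}, {}]' > m.json && python3 drive.py m.json 0.03 20
```

```text
time: 2.73
tool_pos: [0.5714, -0.1122, 0.2816]
tool_rot: [3.14, -0.002, -2.994]
contact_force: [-0.1, 0.7, -0.8]
opening: 0.0918
grip_force: 0.0
time: 3.15
tool_pos: [0.5709, -0.1117, 0.1829]
tool_rot: [3.138, -0.006, -2.994]
contact_force: [-0.7, 0.6, -0.9]
opening: 0.0917
grip_force: 0.0
time: 3.65
tool_pos: [0.5725, -0.1122, 0.1878]
tool_rot: [-3.141, 0.002, -2.993]
contact_force: [-0.0, 0.0, 3.4]
opening: 0.0598
grip_force: 19.9
```

```bash
echo '[{"xyz":[0, 0, -0.02]}, {"xyz":[0, 0, -0.03]}, {"xyz":[0.0035, -0.024, 0]}, {"xyz":[0.0045, -0.031, 0]}, {"xyz":[0.0045, -0.031, 0]}, {"xyz":[0.0045, -0.031, 0]}, {"xyz":[0.0045, -0.031, 0]}, {}]' > m.json && python3 drive.py m.json
echo '[{"xyz":[0, 0, 0.02]}, {"xyz":[0, 0, 0.02]}, {"xyz":[0, 0, 0.009]}, {}, {}]' > m.json && python3 drive.py m.json
echo '[{}, {}, {}]' > m.json && python3 drive.py m.json 0.09
echo '[{"xyz":[0, 0, -0.03]}, {"xyz":[0, 0, -0.04]}, {"xyz":[0, 0, -0.04]}, {"xyz":[0, 0, -0.04]}, {"xyz":[0, 0, -0.04]}, {"xyz":[0, 0, -0.04]}, {"xyz":[0, 0, -0.02]}]' > m.json && python3 drive.py m.json 0.0
python3 - <<'E'
from h import *
# hinge & cupboard
C=np.array([.710,.0036]);a=.2
R=np.array([[np.cos(a),-np.sin(a)],[np.sin(a),np.cos(a)]])
H=C+R@[-.069,.125]; print("hinge",H)
for th in (1.15,1.0,.8,.6,.4,.2,0):
    b=a-th; Q=np.array([[np.cos(b),-np.sin(b)],[np.sin(b),np.cos(b)]]) # opening towards -x: rotate negative
    print(th,"contact", (H+Q@[-.009,-.18]).round(4),"normal out",(Q@[-1,0]).round(3))
to(.5,.1,.33,3.3416)
E
```

```text
time: 4.32
tool_pos: [0.5723, -0.267, 0.237]
tool_rot: [-3.138, 0.001, -2.998]
contact_force: [-1.2, -0.1, -0.8]
opening: 0.0603
grip_force: 19.9
time: 4.73
tool_pos: [0.5727, -0.2613, 0.1875]
tool_rot: [3.141, -0.001, -2.993]
contact_force: [-0.2, 0.5, -1.4]
opening: 0.06
grip_force: 19.9
time: 4.98
tool_pos: [0.5729, -0.2615, 0.1883]
tool_rot: [-3.141, 0.001, -2.993]
contact_force: [0.0, 0.5, -0.4]
opening: 0.0755
grip_force: 0.0
time: 5.57
tool_pos: [0.5725, -0.2614, 0.4442]
tool_rot: [-3.136, 0.007, -2.993]
contact_force: [-0.1, -0.8, 0.1]
opening: 0.0377
grip_force: 0.0
hinge [0.61754174 0.11240014]
1.15 contact [0.4659 0.015 ] normal out [-0.582  0.813]
1.0 contact [ 0.4821 -0.0066] normal out [-0.697  0.717]
0.8 contact [ 0.5085 -0.0311] normal out [-0.825  0.565]
0.6 contact [ 0.5392 -0.0499] normal out [-0.921  0.389]
0.4 contact [ 0.573  -0.0622] normal out [-0.98   0.199]
0.2 contact [ 0.6085 -0.0676] normal out [-1.  0.]
0 contact [ 0.6445 -0.0658] normal out [-0.98  -0.199]
t 5.57 pos [ 0.5725 -0.2614  0.4442] rot [-3.136  0.007 -2.993] tool delta [0.0183 0.3681 0.1142] rz -0.052 F [-0.1 -0.8  0.1] op 0.0377 grip 0.0
```

```bash
echo '[{"turn_vec":[0, 0, -0.052]}, {"xyz":[0.0075, 0.037, 0]}, {"xyz":[0.0075, 0.037, 0]}, {"xyz":[0.0075, 0.037, 0]}, {"xyz":[0.0075, 0.037, 0]}, {"xyz":[0.0075, 0.037, 0]}, {"xyz":[0.0075, 0.037, 0]}, {"xyz":[0.0075, 0.037, 0]}]' > m.json && python3 drive.py m.json
echo '[{"xyz":[0.0075, 0.037, 0]}, {"xyz":[0.0075, 0.037, 0]}, {}, {"xyz":[0, 0, 0.033]}, {"xyz":[0, 0, 0.033]}, {"xyz":[0, 0, 0.03]}, {}]' > m.json && python3 drive.py m.json
python3 - <<'E'
from h import *
to(.49,-.019,.348,3.3416)
s=robot.read_camera("side");t=robot.read_camera("top")
a=s["image"][100:300,140:390];b=t["image"][100:300,150:400]
cv2.imwrite("pics/p1.png",cv2.resize(np.hstack([a,b])[:,:,::-1],None,fx=1.6,fy=1.6,interpolation=cv2.INTER_CUBIC))
E
```

```text
time: 6.23
tool_pos: [0.4685, -0.0167, 0.4381]
tool_rot: [-3.141, 0.001, -2.942]
contact_force: [1.4, 1.1, -0.0]
opening: 0.0002
grip_force: 0.0
time: 6.82
tool_pos: [0.4387, 0.0512, 0.3376]
tool_rot: [3.139, -0.009, -2.941]
contact_force: [-1.2, 0.4, -0.9]
opening: 0.0006
grip_force: 0.0
t 6.82 pos [0.4387 0.0512 0.3376] rot [ 3.139 -0.009 -2.941] tool delta [-0.0363 -0.079  -0.0104] rz 0.0 F [-1.2  0.4 -0.9] op 0.0006 grip 0.0
```

View pics/p1.png

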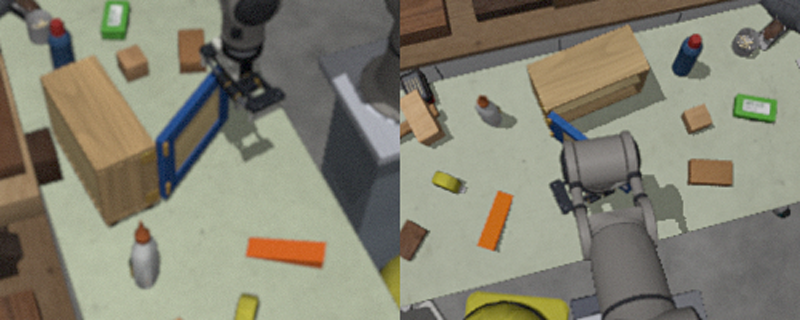

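```bash
echo '[{"xyz":[-0.009, -0.020, -0.008]}, {"xyz":[-0.009, -0.020, 0]}, {"xyz":[-0.009, -0.020, 0]}, {"xyz":[-0.009, -0.020, 0]}, {"xyz":[-0.018, -0.017, 0]}, {"xyz":[-0.018, -0.017, 0]}, {"xyz":[-0.018, -0.017, 0]}]' > m.json && python3 drive.py m.json
echo '[{"xyz":[-0.012, -0.006, 0]}, {"xyz":[-0.012, -0.006, 0]}, {"xyz":[-0.012, -0.006, 0]}, {"xyz":[-0.010, -0.002, 0]}, {"xyz":[-0.010, -0.002, 0]}, {"xyz":[-0.008, -0.002, 0]}]' > m.json && python3 drive.py m.json
python3 -c "
from h import *
to(.634,-.068,.35)"
```

```text
time: 7.5
tool_pos: [0.5559, -0.0604, 0.3527]
tool_rot: [-3.14, 0.004, -2.942]
contact_force: [0.2, 0.7, 0.6]
opening: 0.0003
grip_force: 0.2
time: 8.0
tool_pos: [0.6232, -0.0705, 0.3527]
tool_rot: [-3.14, 0.004, -2.942]
contact_force: [-0.5, 0.6, -0.9]
opening: 0.0006
grip_force: 0.2
t 8.0 pos [ 0.6232 -0.0705  0.3527] rot [-3.14   0.004 -2.942] tool delta [-0.0111  0.0003  0.0027] rz None F [-0.5  0.6 -0.9] op 0.0006 grip 0.2
```

```bash
echo '[{"xyz":[-0.005, 0, 0]}, {"xyz":[-0.004, 0, 0]}, {}]' > m.json && python3 drive.py m.json | sed -n 2,4p;echo '[{"xyz":[-0.003, 0, 0]}, {"xyz":[-0.003, 0, 0]}, {}]' > m.json && python3 drive.py m.json| sed -n 2,4p
python3 - <<'E'
from h import *
s=robot.read_camera("side");t=robot.read_camera("top")
a=s["image"][100:300,140:390];b=t["image"][100:300,150:400]
cv2.imwrite("pics/p2.png",cv2.resize(np.hstack([a,b])[:,:,::-1],None,fx=1.6,fy=1.6,interpolation=cv2.INTER_CUBIC))
E
```

```text
tool_pos: [0.6315, -0.0682, 0.3511]
tool_rot: [-3.141, 0.002, -2.941]
contact_force: [0.1, 0.5, -0.5]
tool_pos: [0.636, -0.0674, 0.3502]
tool_rot: [-3.141, -0.004, -2.942]
contact_force: [-7.7, -2.1, 5.8]
```

View pics/p2.png

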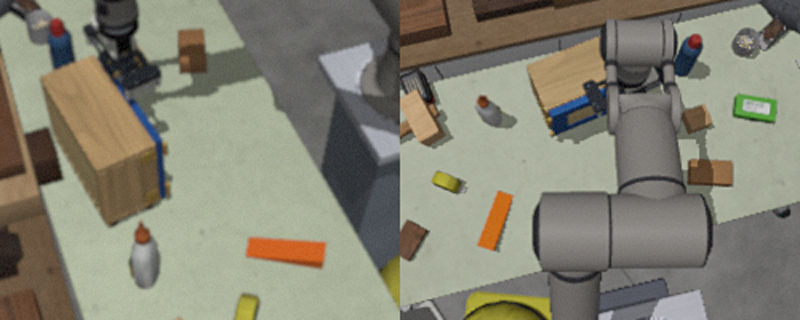

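```bash
echo '[{"xyz":[0.02, 0, 0]}, {"xyz":[0.03, 0, 0]}, {"xyz":[0.01, 0, -0.03]}, {"xyz":[0, 0, -0.03]}, {"xyz":[0, 0, -0.03]}, {"xyz":[0.02, 0.03, 0]}, {"xyz":[0.02, 0.03, 0]}, {"xyz":[0.02, 0.03, 0]}]' > m.json && python3 drive.py m.json 0.092
python3 - <<'E'
from h import *
np.set_printoptions(precision=4,suppress=True)
s=robot.read_camera("side");t=robot.read_camera("top")
for c,pw in((s,(318,257)),(t,(210,238))):
    k=biggest(mask(c,(4,130,110),(18,255,255)),pw).reshape(-1,2).astype(float)
    p=plane(c,k,.016)[:,:2] ; m=(p.min(0)+p.max(0))/2
    u=np.array([np.cos(-.52),np.sin(-.52)]); d=p@u
    # end points: mean of contour near extremes, on right plane
    out=[]
    for sel,z in((d<d.min()+.006,.032 if c is t else .016),(d>d.max()-.006,.003)):
        out.append(plane(c,k[sel],z)[:,:2].mean(0))
    e=out[1]-out[0];print(out,np.linalg.norm(e),np.arctan2(e[1],e[0]),(out[0]+out[1])/2)
# cupboard roof by polygon in top image after arm gone
to(.431,.306,.42,2.618)
for c,b in((s,(16,6)),(t,(0,0))): pass
crop(t,190,100,350,220,5,"pics/tc2.png")
E
```

```text
time: 9.27
tool_pos: [0.5002, -0.0021, 0.4403]
tool_rot: [-3.141, 0.001, -2.943]
contact_force: [-0.1, 1.0, 0.4]
opening: 0.0494
grip_force: 0.0
[array([0.3705, 0.3397]), array([0.4961, 0.2689])] 0.14421347610481508 -0.5130696143643374 [0.4333 0.3043]
[array([0.3691, 0.3387]), array([0.494 , 0.2678])] 0.1435821055196875 -0.5163626678559647 [0.4316 0.3033]
t 9.37 pos [0.4982 0.0001 0.4405] rot [ 3.14  -0.001 -2.938] tool delta [0.0041 0.3131 0.0205] rz 0.727 F [-0.4 -1.1  0.7] op 0.0576 grip 0.0
```

View pics/tc2.png

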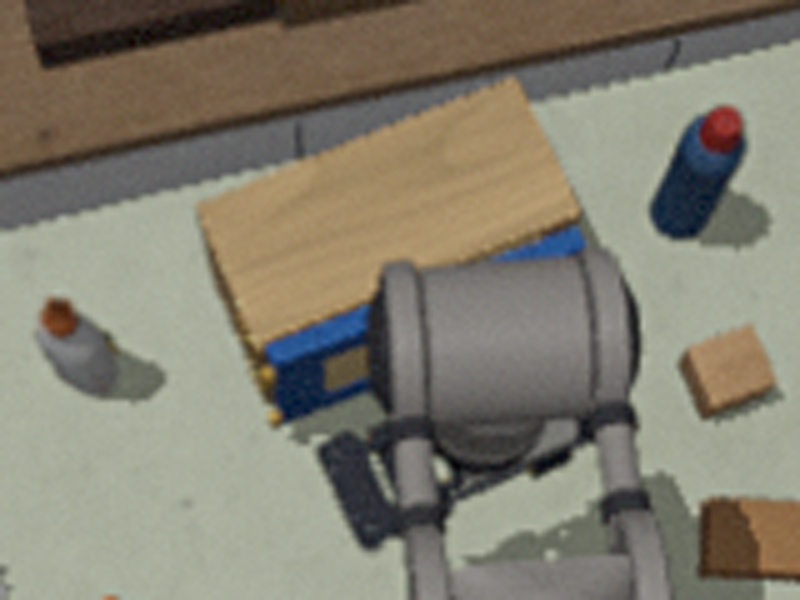

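```bash
echo '[{"turn_vec":[0, 0, 0.12]}, {"turn_vec":[0, 0, 0.12]}, {"turn_vec":[0, 0, 0.12]}, {"turn_vec":[0, 0, 0.12]}, {"turn_vec":[0, 0, 0.12]}, {"turn_vec":[0, 0, 0.118]}]' > m.json && python3 drive.py m.json 0.075
echo '[{"xyz":[0.0273, 0.0258, 0]}, {"xyz":[0.0273, 0.0258, 0]}, {"xyz":[0.0273, 0.0258, 0]}, {"xyz":[0.0273, 0.0258, 0]}, {"xyz":[0.0273, 0.0258, 0]}, {"xyz":[0.0273, 0.0258, 0]}, {"xyz":[0.0273, 0.0258, 0]}, {"xyz":[0.0273, 0.0258, 0]}]' > m.json && python3 drive.py m.json
echo '[{"xyz":[0.0273, 0.0258, 0]}, {"xyz":[0, 0, 0.03]}, {"xyz":[0, 0, 0.04]}, {"xyz":[0, 0, 0.04]}, {"xyz":[0, 0, 0.03]}, {}]' > m.json && python3 drive.py m.json
python3 -c "from h import *; to(.398,.3235,.184,2.627)"
```

```text
time: 9.87
tool_pos: [0.5017, -0.003, 0.4399]
tool_rot: [3.141, 0.001, 2.618]
contact_force: [-0.1, -0.5, 0.7]
opening: 0.075
grip_force: 0.0
time: 10.53
tool_pos: [0.4133, 0.2863, 0.4401]
tool_rot: [3.141, 0.001, 2.624]
contact_force: [1.0, -0.6, -0.7]
opening: 0.0751
grip_force: 0.0
time: 11.03
tool_pos: [0.4016, 0.3198, 0.2943]
tool_rot: [-3.132, -0.005, 2.624]
contact_force: [-1.6, 0.1, 0.3]
opening: 0.075
grip_force: 0.0
t 11.03 pos [0.4016 0.3198 0.2943] rot [-3.132 -0.005  2.624] tool delta [0.0049 0.0014 0.1103] rz -0.003 F [-1.6  0.1  0.3] op 0.075 grip 0.0
```

```bash
echo '[{"xyz":[0.004, 0.001, 0.03]}, {"xyz":[0, 0, 0.03]}, {"xyz":[0, 0, 0.03]}, {"xyz":[0, 0, 0.015]}, {"xyz":[0, 0, 0.008]}, {}, {}]' > m.json && python3 drive.py m.json
python3 -c "from h import *; to(.398,.3235,.184,2.627)"
echo '[{}, {}, {}, {}, {}]' > m.json && python3 drive.py m.json 0.02 30
python3 -c "from h import *; to(.398,.3235,.184,2.627)"
```

```text
time: 11.62
tool_pos: [0.4008, 0.3239, 0.1881]
tool_rot: [3.14, 0.001, 2.624]
contact_force: [-0.3, -0.2, 0.4]
opening: 0.075
grip_force: 0.0
t 11.62 pos [0.4008 0.3239 0.1881] rot [3.140e+00 1.000e-03 2.624e+00] tool delta [ 0.0022 -0.0018  0.0041] rz -0.003 F [-0.3 -0.2  0.4] op 0.075 grip 0.0
time: 12.03
tool_pos: [0.3999, 0.3236, 0.1872]
tool_rot: [3.141, 0.0, 2.624]
contact_force: [0.7, 0.9, 0.7]
opening: 0.0459
grip_force: 1.1
t 12.03 pos [0.3999 0.3236 0.1872] rot [3.141 0.    2.624] tool delta [ 0.0016 -0.001   0.0032] rz -0.003 F [0.7 0.9 0.7] op 0.0459 grip 1.1
```

```bash
echo '[{}, {}, {"xyz":[0, 0, -0.006]}, {"xyz":[0, 0, -0.008]}, {}]' > m.json && python3 drive.py m.json
python3 - <<'E'
from h import *
np.set_printoptions(precision=4,suppress=True)
s=robot.read_camera("side");t=robot.read_camera("top")
a=s["image"][100:300,160:360];b=t["image"][100:300,180:380]
cv2.imwrite("pics/p3.png",cv2.resize(np.hstack([a,b])[:,:,::-1],None,fx=2,fy=2,interpolation=cv2.INTER_CUBIC))
for n,c,near in(("s",s,None),("t",t,None)):
    m=mask(c,(100,120,60),(125,255,255))
    roi=np.zeros_like(m); q=proj(c,[[.68,-.14,.21],[.55,-.17,.1],[.52,.14,.0],[.64,.16,.21]]).astype(int); cv2.fillConvexPoly(roi,q,255); m&=roi
    ys,xs=np.nonzero(m); print(n,len(xs))
    # roof-side boundary: for each column (top) first blue row ; for side each row first blue column
    if n=="t": pts=[(x,ys[xs==x].min()-.5) for x in range(xs.min()+3,xs.max()-2) if (xs==x).any()]
    else: pts=[(xs[ys==y].min()-.5,y) for y in range(ys.min()+3,ys.max()-2) if (ys==y).any()]
    P=plane(c,pts,.210)[:,:2]
    for _ in range(3):
        v=cv2.fitLine(P.astype(np.float32),cv2.DIST_HUBER,0,.001,.001).ravel(); r=(P-v[2:])@[-v[1],v[0]]; P=P[abs(r)<.004]
    d=v[:2] if v[1]>0 else -v[:2]
    print(len(P),"yaw",np.arctan2(-d[0],d[1]),"ends",P[0],P[-1],"line x at y=-.05",v[2]+(-.05-v[3])*d[0]/d[1])
to(0,0,0)
E
```

```text
time: 12.45
tool_pos: [0.4001, 0.3238, 0.2021]
tool_rot: [3.14, 0.001, 2.624]
contact_force: [0.3, -0.1, -0.9]
opening: 0.0435
grip_force: 30.0
s 299
54 yaw 0.16829367 ends [ 0.666  -0.1149] [0.629  0.1245] line x at y=-.05 0.6560532
t 577
58 yaw 0.15044697 ends [0.6292 0.101 ] [ 0.6648 -0.1237] line x at y=-.05 0.652872
t 12.55 pos [0.3999 0.3236 0.2012] rot [3.141 0.    2.624] tool delta [ 0.1873 -0.4791  0.2012] rz None F [ 0.3  0.  -1.3] op 0.0434 grip 30.0
```

View pics/p3.png

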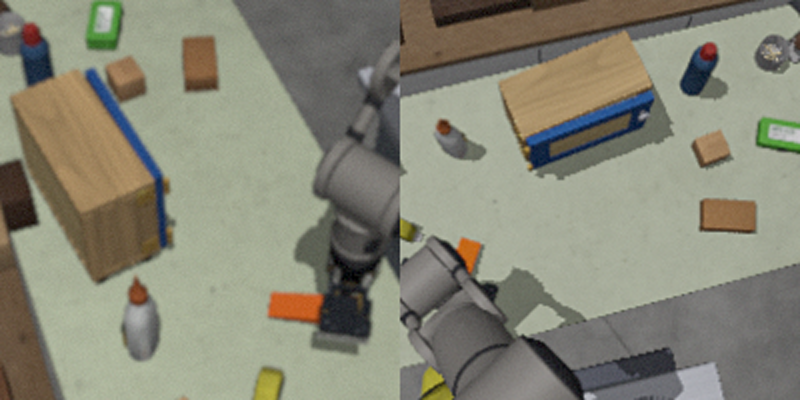

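Run:
```python
from h import *
np.set_printoptions(precision=4,suppress=True)
t=robot.read_camera("top");s=robot.read_camera("side")
def fit(n,P):
    for _ in range(4):
        v=cv2.fitLine(P.astype(np.float32),cv2.DIST_HUBER,0,.001,.001).ravel(); r=(P-v[2:])@[-v[1],v[0]]; P=P[abs(r)<.003]
    d=v[:2] if v[1]>0 else -v[:2]
    print(n,len(P),"yaw",np.arctan2(-d[0],d[1]).round(4),"x at y=-.05",(v[2]+(-.05-v[3])*d[0]/d[1]).round(4))
img=cv2.GaussianBlur(t["image"],(3,3),0).astype(float)
wb=img[:,:,0]-img[:,:,2]  # red-blue: wood +, blue -, table ~0
up=[];fr=[];lo=[]
C=np.array([.710,.0036])
for f in np.linspace(-.11,.11,60):
    def prof(x0,x1,z,th,sign):
        # walk along cupboard x at offset f, find crossing of wb through th
        a=.187; xs=np.linspace(x0,x1,200); X=np.c_[C[0]+np.cos(a)*xs-np.sin(a)*f,C[1]+np.sin(a)*xs+np.cos(a)*f,np.full(200,z)]
        uv=proj(t,X).astype(np.float32); v=cv2.remap(wb.astype(np.float32),uv[:,:1],uv[:,1:],cv2.INTER_LINEAR).ravel()
        i=np.nonzero((v[:-1]-th)*(v[1:]-th)<0)[0]; return X[i[0],:2] if len(i) else None
    up.append(prof(.09,.0,.212,35,1)); fr.append(prof(-.02,-.09,.212,0,1)); 
    lo.append(prof(-.066,-.11,.208,-25,1)); 
for n,L in(("back",up),("roof/door",fr)): fit(n,np.array([p for p in L if p is not None]))
```

```text
back 19 yaw 0.1891 x at y=-.05 0.7826
roof/door 60 yaw 0.1551 x at y=-.05 0.6551
```

Run:
```python
from h import *
t=robot.read_camera("top");s=robot.read_camera("side")
C=np.array([.710,.0036]);a=.187
for n,c in(("t",t),("s",s)):
  for f in(-.12,-.1,-.05,0,.05,.1):
    xs=np.arange(-.044,-.092,-.003); X=np.c_[C[0]+np.cos(a)*xs-np.sin(a)*f,C[1]+np.sin(a)*xs+np.cos(a)*f,np.full(len(xs),.21)]
    uv=proj(c,X).astype(np.float32); v=cv2.remap(c["image"],uv[:,:1],uv[:,1:],cv2.INTER_LINEAR)[:,0]
    print(n,f,"R",v[:,0].tolist(),"B",v[:,2].tolist())
```

```text
t -0.12 R [176, 170, 167, 171, 165, 141, 96, 73, 62, 53, 47, 39, 43, 41, 39, 53] B [111, 107, 106, 108, 102, 80, 50, 64, 111, 141, 147, 147, 146, 130, 103, 74]
t -0.1 R [179, 171, 163, 166, 160, 136, 99, 76, 56, 43, 40, 41, 46, 38, 25, 17] B [115, 108, 101, 103, 97, 78, 55, 75, 121, 141, 144, 144, 146, 124, 90, 62]
t -0.05 R [176, 174, 170, 164, 151, 127, 107, 86, 63, 43, 38, 40, 41, 29, 15, 22] B [112, 110, 108, 101, 90, 74, 72, 108, 136, 145, 144, 146, 141, 109, 78, 61]
t 0 R [175, 173, 171, 170, 156, 126, 93, 67, 50, 44, 44, 42, 38, 25, 18, 47] B [110, 109, 107, 105, 92, 77, 84, 128, 145, 148, 148, 148, 130, 97, 68, 63]
t 0.05 R [174, 174, 172, 170, 160, 120, 77, 47, 46, 46, 44, 41, 32, 24, 24, 69] B [109, 109, 107, 104, 91, 81, 110, 146, 150, 149, 149, 142, 108, 77, 57, 61]
t 0.1 R [173, 167, 167, 172, 174, 118, 66, 39, 40, 44, 40, 30, 28, 24, 18, 18] B [109, 103, 102, 103, 105, 101, 128, 143, 145, 148, 139, 114, 77, 65, 62, 63]
s -0.12 R [176, 169, 166, 164, 160, 157, 147, 120, 94, 81, 80, 86, 91, 123, 151, 163] B [104, 100, 98, 98, 101, 114, 125, 128, 129, 131, 133, 136, 134, 141, 145, 147]
s -0.1 R [175, 168, 161, 159, 146, 118, 74, 43, 32, 39, 39, 50, 93, 130, 154, 156] B [103, 98, 93, 93, 87, 82, 82, 101, 119, 131, 131, 130, 135, 139, 144, 139]
s -0.05 R [173, 170, 165, 156, 141, 111, 67, 43, 37, 34, 43, 57, 88, 101, 97, 93] B [101, 100, 97, 93, 86, 87, 98, 117, 129, 129, 131, 132, 127, 105, 76, 58]
s 0 R [169, 169, 168, 162, 144, 103, 59, 45, 40, 38, 48, 86, 131, 158, 162, 159] B [100, 99, 98, 93, 91, 93, 111, 131, 135, 133, 129, 131, 137, 146, 146, 144]
s 0.05 R [170, 171, 167, 161, 136, 97, 54, 36, 34, 44, 77, 121, 151, 160, 161, 161] B [99, 99, 96, 95, 91, 109, 124, 131, 132, 132, 134, 135, 141, 145, 147, 147]
s 0.1 R [170, 165, 160, 153, 133, 89, 51, 34, 37, 59, 101, 144, 161, 166, 167, 168] B [100, 97, 93, 91, 100, 117, 128, 131, 130, 131, 135, 142, 146, 149, 151, 151]
```

```bash
echo '[{"turn_vec":[0, 0, -0.1174]}, {"turn_vec":[0, 0, -0.1174]}, {"turn_vec":[0, 0, -0.1174]}, {"turn_vec":[0, 0, -0.1174]}, {"turn_vec":[0, 0, -0.1174]}, {"turn_vec":[0, 0, -0.1174]}]' > m.json && python3 drive.py m.json
echo '[{"xyz":[-0.0008, -0.025, 0]}, {"xyz":[-0.0008, -0.037, 0]}, {"xyz":[-0.0008, -0.037, 0]}, {"xyz":[-0.0008, -0.037, 0]}, {"xyz":[-0.0008, -0.037, 0]}, {"xyz":[-0.0008, -0.037, 0]}, {"xyz":[-0.0008, -0.037, 0]}, {"xyz":[-0.0008, -0.037, 0]}]' > m.json && python3 drive.py m.json
echo '[{"xyz":[-0.0008, -0.037, 0]}, {"xyz":[-0.0008, -0.037, 0]}, {"xyz":[-0.0008, -0.037, 0]}, {"xyz":[-0.0003, -0.022, 0]}, {}, {}]' > m.json && python3 drive.py m.json
python3 -c "from h import *; to(.4865,-.0845,.187,3.3286)"
```

```text
time: 13.25
tool_pos: [0.3997, 0.3235, 0.2005]
tool_rot: [-3.141, -0.001, -2.949]
contact_force: [-0.7, -0.3, -1.8]
opening: 0.0434
grip_force: 30.0
time: 13.92
tool_pos: [0.4588, 0.0439, 0.2006]
tool_rot: [3.141, -0.0, -2.955]
contact_force: [0.6, 0.2, -1.7]
opening: 0.0437
grip_force: 30.0
time: 14.42
tool_pos: [0.486, -0.0856, 0.2004]
tool_rot: [3.141, -0.0, -2.958]
contact_force: [-0.2, 0.6, -0.8]
opening: 0.0433
grip_force: 30.0
t 14.42 pos [ 0.486  -0.0856  0.2004] rot [ 3.141 -0.    -2.958] tool delta [-0.0007  0.001   0.0134] rz -0.003 F [-0.2  0.6 -0.8] op 0.0433 grip 30.0
```

```bash
echo '[{"xyz":[0, 0, 0.007]}, {"xyz":[0, 0, 0.006]}, {}, {}]' > m.json && python3 drive.py m.json
echo '[{}, {}, {}, {}]' > m.json && python3 drive.py m.json 0.085
echo '[{"xyz":[0, 0, -0.02]}, {"xyz":[0, 0, -0.035]}, {"xyz":[0, 0, -0.04]}, {"xyz":[0, 0, -0.04]}, {"xyz":[0, 0, -0.03]}, {}]' > m.json && python3 drive.py m.json 0.0
echo '[{"xyz":[-0.02, 0, 0]}, {"xyz":[-0.03, 0, 0]}, {"xyz":[-0.03, 0, 0]}, {"xyz":[-0.03, 0, 0]}, {"xyz":[-0.02, 0, 0]}, {}, {}]' > m.json && python3 drive.py m.json
python3 -c "from h import *; to(.64,-.06,.35)"
```

```text
time: 14.75
tool_pos: [0.4858, -0.0833, 0.187]
tool_rot: [3.141, -0.001, -2.953]
contact_force: [0.5, 0.7, -0.9]
opening: 0.0439
grip_force: 30.0
time: 15.08
tool_pos: [0.4861, -0.0844, 0.1878]
tool_rot: [-3.142, 0.0, -2.955]
contact_force: [-0.0, -0.6, -0.1]
opening: 0.0661
grip_force: 0.0
time: 15.58
tool_pos: [0.4872, -0.0848, 0.3591]
tool_rot: [-3.136, 0.011, -2.955]
contact_force: [1.0, -0.7, -0.6]
opening: 0.0349
grip_force: 0.0
time: 16.17
tool_pos: [0.6141, -0.0601, 0.3514]
tool_rot: [3.141, -0.002, -2.954]
contact_force: [-0.5, -0.4, 0.2]
opening: 0.0004
grip_force: 0.0
t 16.17 pos [ 0.6141 -0.0601  0.3514] rot [ 3.141e+00 -2.000e-03 -2.954e+00] tool delta [-0.0255 -0.0047  0.0014] rz None F [-0.5 -0.4  0.2] op 0.0004 grip 0.0
```

```bash
echo '[{"xyz":[-0.007, 0, 0]}, {"xyz":[-0.005, 0, 0]}, {}]' > m.json && python3 drive.py m.json | sed -n 2,4p;for i in 1 2; do echo '[{"xyz":[-0.0025, 0, 0]}, {}, {}]' > m.json && python3 drive.py m.json| sed -n 2,4p;done; echo '[{"xyz":[-0.0015, 0, 0]}, {"xyz":[-0.0015, 0, 0]}, {}, {}]' > m.json && python3 drive.py m.json| sed -n 2,4p
```

```text
tool_pos: [0.6259, -0.0583, 0.3529]
tool_rot: [-3.142, 0.001, -2.955]
contact_force: [0.6, 0.1, -1.0]
tool_pos: [0.6279, -0.0578, 0.3529]
tool_rot: [3.142, 0.0, -2.955]
contact_force: [-0.4, -0.1, 0.2]
tool_pos: [0.6306, -0.0573, 0.3527]
tool_rot: [3.142, 0.0, -2.955]
contact_force: [-0.1, 0.1, 0.0]
tool_pos: [0.6333, -0.0568, 0.3527]
tool_rot: [3.142, -0.001, -2.955]
contact_force: [-3.2, -1.8, 1.7]
```

```bash
for i in 1 2 3; do echo '[{"xyz":[-0.0015, 0, 0]}, {}, {}]' > m.json && python3 drive.py m.json| sed -n 2,4p;done
cat > gap.py <<'E'
from h import *
C=np.array([.710,.0036]);a=.187
for n in("top","side"):
  c=robot.read_camera(n)
  for f in(-.12,-.1,.05,.1):
    xs=np.arange(-.05,-.092,-.003); X=np.c_[C[0]+np.cos(a)*xs-np.sin(a)*f,C[1]+np.sin(a)*xs+np.cos(a)*f,np.full(len(xs),.21)]
    uv=proj(c,X).astype(np.float32); v=cv2.remap(c["image"],uv[:,:1],uv[:,1:],cv2.INTER_LINEAR)[:,0]
    print(n,f,"R",v[:,0].tolist(),"B",v[:,2].tolist())
E
python3 gap.py
```

```text
tool_pos: [0.6342, -0.0568, 0.3526]
tool_rot: [3.141, -0.003, -2.955]
contact_force: [-8.2, -2.7, 2.9]
tool_pos: [0.635, -0.0567, 0.3526]
tool_rot: [3.141, -0.006, -2.956]
contact_force: [-12.2, -4.3, 5.8]
tool_pos: [0.6359, -0.0566, 0.3525]
tool_rot: [3.141, -0.008, -2.956]
contact_force: [-16.9, -4.8, 6.2]
top -0.12 R [61, 63, 66, 72, 79, 96, 110, 119, 119, 120, 119, 121, 117, 101] B [57, 57, 61, 68, 75, 92, 106, 114, 116, 116, 115, 118, 116, 98]
top -0.1 R [85, 83, 77, 70, 64, 62, 64, 65, 64, 59, 69, 103, 117, 104] B [82, 80, 73, 65, 59, 57, 59, 59, 62, 58, 67, 99, 113, 100]
top 0.05 R [178, 175, 164, 121, 73, 38, 41, 47, 46, 32, 16, 18, 53, 88] B [112, 107, 96, 112, 138, 151, 152, 154, 149, 115, 82, 63, 62, 64]
top 0.1 R [170, 174, 173, 121, 72, 45, 43, 47, 46, 35, 25, 16, 16, 21] B [104, 105, 105, 109, 136, 149, 149, 151, 142, 114, 74, 60, 62, 64]
side -0.12 R [171, 168, 161, 142, 101, 76, 59, 47, 48, 53, 42, 49, 64, 85] B [100, 99, 100, 103, 94, 83, 67, 56, 55, 54, 44, 47, 61, 81]
side -0.1 R [170, 166, 153, 122, 74, 42, 31, 38, 44, 48, 43, 52, 85, 113] B [100, 99, 99, 87, 63, 45, 39, 40, 40, 44, 39, 50, 83, 110]
side 0.05 R [172, 163, 140, 101, 62, 42, 39, 46, 62, 84, 90, 95, 93, 100] B [99, 93, 99, 118, 135, 138, 136, 131, 115, 91, 83, 87, 87, 92]
side 0.1 R [167, 161, 137, 93, 53, 38, 41, 54, 84, 109, 118, 119, 119, 118] B [95, 98, 106, 120, 132, 137, 136, 130, 108, 61, 24, 17, 22, 22]
```

```bash
echo '[{"xyz":[0.0015, 0, 0]}, {"xyz":[0.0015, 0, 0]}, {"xyz":[0.0015, 0, 0]}, {"xyz":[0.001, 0, 0]}, {"xyz":[0.001, 0, 0]}, {"xyz":[0.001, 0, 0]}, {"xyz":[0.002, 0, 0]}, {"xyz":[0.002, 0, 0]}]' > m.json && python3 drive.py m.json
echo '[{"xyz":[0.01, 0, 0]}, {"xyz":[0.03, 0, 0]}, {"xyz":[0.03, 0, 0]}, {"xyz":[0.03, 0, -0.02]}, {"xyz":[0.03, 0, -0.02]}, {"xyz":[0.03, 0, -0.02]}, {}]' > m.json && python3 drive.py m.json 0.085; python3 gap.py
```

```text
time: 18.77
tool_pos: [0.6266, -0.0579, 0.3527]
tool_rot: [3.142, 0.0, -2.955]
contact_force: [0.9, -0.8, -0.7]
opening: 0.0001
grip_force: 0.0
time: 19.35
tool_pos: [0.4662, -0.088, 0.4166]
tool_rot: [-3.139, 0.004, -2.956]
contact_force: [1.3, 0.2, 0.8]
opening: 0.0425
grip_force: 0.0
top -0.12 R [167, 170, 165, 142, 85, 52, 34, 44, 44, 39, 47, 68, 91, 99] B [105, 105, 100, 89, 118, 137, 146, 147, 149, 142, 111, 87, 85, 90]
top -0.1 R [166, 168, 162, 133, 82, 52, 40, 43, 43, 39, 29, 22, 19, 16] B [103, 104, 98, 82, 117, 136, 144, 145, 148, 139, 101, 73, 64, 62]
top 0.05 R [173, 170, 162, 119, 70, 41, 39, 44, 44, 30, 20, 22, 47, 86] B [107, 103, 95, 110, 135, 148, 148, 150, 147, 111, 79, 60, 57, 63]
top 0.1 R [168, 173, 173, 120, 70, 43, 41, 42, 39, 33, 14, 13, 17, 19] B [104, 105, 104, 108, 134, 147, 146, 147, 138, 111, 70, 61, 62, 64]
side -0.12 R [168, 164, 156, 137, 100, 84, 79, 84, 103, 131, 156, 165, 165, 166] B [98, 97, 99, 111, 121, 134, 135, 134, 135, 138, 146, 150, 149, 151]
side -0.1 R [166, 161, 151, 120, 80, 46, 35, 52, 84, 133, 159, 165, 166, 160] B [98, 95, 98, 108, 123, 129, 131, 135, 133, 142, 149, 150, 150, 141]
side 0.05 R [171, 163, 141, 100, 61, 44, 41, 63, 110, 145, 164, 166, 164, 165] B [99, 97, 100, 117, 132, 136, 133, 135, 140, 140, 149, 152, 149, 149]
side 0.1 R [159, 159, 140, 92, 53, 40, 44, 77, 141, 192, 209, 211, 211, 212] B [88, 95, 108, 121, 131, 136, 134, 125, 99, 58, 36, 33, 34, 37]
```

```bash
python3 -c "from h import *; to(.4862,-.0844,.187,3.3266)"
```

```text
t 19.45 pos [ 0.4689 -0.0878  0.4139] rot [-3.140e+00  3.000e-03 -2.956e+00] tool delta [-1.760e-02  2.000e-04  2.269e-01] rz 0.001 F [-0.3  0.6 -0.1] op 0.0501 grip 0.0
```

```bash
echo '[{"xyz":[-0.0175, 0, 0]}, {"xyz":[0, 0, 0.03]}, {"xyz":[0, 0, 0.04]}, {"xyz":[0, 0, 0.04]}, {"xyz":[0, 0, 0.04]}, {"xyz":[0, 0, 0.035]}, {"xyz":[0, 0, 0.025]}, {"xyz":[0, 0, 0.016]}]' > m.json && python3 drive.py m.json 0.085
echo '[{}, {}]' > m.json && python3 drive.py m.json
echo '[{}, {}, {}, {}, {}, {}]' > m.json && python3 drive.py m.json 0.02 30
python3 -c "
from h import *; to(.4865,-.0845,.187,3.3286)
s=robot.read_camera('side');k=biggest(mask(s,(4,130,110),(18,255,255)),tuple(map(float,proj(s,[[.56,-.07,.01]])[0])));q=k.reshape(-1,2);print(len(q));p=plane(s,q,.004)[:,:2];c,sn=np.cos(.187),np.sin(.187);d=p-[.710,.0036];x=d@[c,sn];y=d@[-sn,c];e=x>x.max()-.004;print('tip cup x',x.max(),'y',y[e].min(),y[e].max(),y.min(),y.max())"
```

```text
time: 20.12
tool_pos: [0.4861, -0.0837, 0.1824]
tool_rot: [3.139, -0.005, -2.955]
contact_force: [0.5, -0.1, 0.5]
opening: 0.0848
grip_force: 0.0
time: 20.28
tool_pos: [0.4868, -0.0841, 0.1852]
tool_rot: [3.14, -0.003, -2.955]
contact_force: [0.4, -0.5, -0.1]
opening: 0.0845
grip_force: 0.0
time: 20.78
tool_pos: [0.4867, -0.0845, 0.1872]
tool_rot: [-3.141, 0.001, -2.955]
contact_force: [-0.5, 1.0, 0.6]
opening: 0.0493
grip_force: 0.0
t 20.78 pos [ 0.4867 -0.0845  0.1872] rot [-3.141e+00  1.000e-03 -2.955e+00] tool delta [0.0002 0.     0.0002] rz -0.0 F [-0.5  1.   0.6] op 0.0493 grip 0.0
57
tip cup x -0.1451333303253667 y -0.06658272507568763 -0.02629936627135273 -0.07598603608590529 -0.02275853793324122
```

```bash
echo '[{}, {}]' > m.json && python3 drive.py m.json
python3 -c "
from h import *
for n in('side','top'):
  s=robot.read_camera(n);m=mask(s,(2,120,40),(18,255,255));pt=tuple(map(float,proj(s,[[.55,-.07,.01]])[0]));k=biggest(m,pt);q=k.reshape(-1,2);print(n,len(q));p=plane(s,q,.004)[:,:2];c,sn=np.cos(.187),np.sin(.187);d=p-[.710,.0036];x=d@[c,sn];y=d@[-sn,c];e=x>x.max()-.004;print('tip cup x',x.max(),'y',y[e].min(),y[e].max(),y.min(),y.max())
  crop(s,int(pt[0])-40,int(pt[1])-30,int(pt[0])+40,int(pt[1])+30,5,'pics/w_%s.png'%n)
import cv2
cv2.imwrite('pics/w.png',np.hstack([cv2.imread('pics/w_side.png'),cv2.imread('pics/w_top.png')]))"
```

```text
time: 21.0
tool_pos: [0.4866, -0.0844, 0.187]
tool_rot: [-3.142, 0.0, -2.955]
contact_force: [-1.3, 0.7, 4.3]
opening: 0.0439
grip_force: 30.0
side 58
tip cup x -0.14464508991175223 y -0.06261061231557509 -0.02629936627135273 -0.08004806065267002 -0.021439019360067448
top 34
tip cup x -0.1252988718502525 y -0.05078618052022998 -0.027830646796281364 -0.05078618052022998 -0.02348057347549726
```

View pics/w.png

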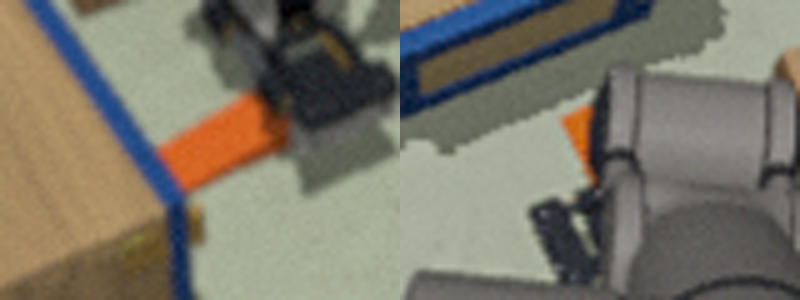

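```bash
echo '[{"xyz":[0, 0, -0.001]}, {"xyz":[-0.01, 0, 0]}, {"xyz":[-0.015, 0, 0]}, {"xyz":[-0.015, 0, 0]}, {"xyz":[-0.015, 0, 0]}]' > m.json && python3 drive.py m.json
echo '[{"xyz":[-0.01, 0, 0]}, {"xyz":[-0.01, 0, 0]}, {"xyz":[-0.01, 0, 0]}, {"xyz":[-0.01, 0, 0]}, {}, {"xyz":[0, 0, 0.001]}]' > m.json && python3 drive.py m.json
echo '[{}, {}, {}, {}]' > m.json && python3 drive.py m.json 0.075
python3 -c "from h import *; to(.4865,-.0845,.187,3.3286)"
```

```text
time: 21.52
tool_pos: [0.5411, -0.0741, 0.1874]
tool_rot: [3.141, -0.001, -2.955]
contact_force: [0.5, 0.2, -1.1]
opening: 0.044
grip_force: 30.0
time: 22.02
tool_pos: [0.5804, -0.0667, 0.187]
tool_rot: [-3.141, 0.002, -2.955]
contact_force: [1.4, 2.3, 9.5]
opening: 0.0439
grip_force: 30.0
time: 22.35
tool_pos: [0.5795, -0.0669, 0.1866]
tool_rot: [3.141, -0.001, -2.955]
contact_force: [-0.3, -0.6, 0.1]
opening: 0.0658
grip_force: 0.0
t 22.35 pos [ 0.5795 -0.0669  0.1866] rot [ 3.141e+00 -1.000e-03 -2.955e+00] tool delta [ 0.0947 -0.     -0.0004] rz -0.001 F [-0.3 -0.6  0.1] op 0.0658 grip 0.0
```

```bash
echo '[{"xyz":[0.01, 0, 0]}, {"xyz":[0.015, 0, 0]}, {"xyz":[0.02, 0, 0]}, {"xyz":[0.02, 0, 0]}, {}]' > m.json && python3 drive.py m.json 0.075
echo '[{}, {}, {}, {}, {}, {}, {}]' > m.json && python3 drive.py m.json 0.0 30
echo '[{"xyz":[-0.008, 0, 0]}, {"xyz":[-0.008, 0, 0]}, {"xyz":[-0.008, 0, 0]}, {"xyz":[-0.008, 0, 0]}, {}]' > m.json && python3 drive.py m.json
for i in 1 2; do echo '[{"xyz":[-0.004, 0, 0]}, {}, {}]' > m.json && python3 drive.py m.json|sed -n 2,4p;done
python3 -c "from h import *; to(.4865,-.0845,.187,3.3286)"
```

```text
time: 22.77
tool_pos: [0.5128, -0.079, 0.1862]
tool_rot: [3.139, -0.005, -2.956]
contact_force: [-0.4, -0.5, 0.2]
opening: 0.075
grip_force: 0.0
time: 23.35
tool_pos: [0.5162, -0.0788, 0.1866]
tool_rot: [3.141, 0.0, -2.955]
contact_force: [0.7, 0.2, -0.4]
opening: 0.033
grip_force: 0.0
time: 23.77
tool_pos: [0.5493, -0.0727, 0.1868]
tool_rot: [-3.141, 0.002, -2.954]
contact_force: [0.2, -0.5, -0.1]
opening: 0.0014
grip_force: 0.0
tool_pos: [0.5515, -0.0722, 0.1866]
tool_rot: [3.141, -0.0, -2.955]
contact_force: [-0.3, 0.1, -1.4]
tool_pos: [0.5555, -0.0715, 0.1868]
tool_rot: [-3.142, 0.0, -2.955]
contact_force: [-0.2, -0.4, -0.3]
t 24.27 pos [ 0.5555 -0.0715  0.1868] rot [-3.142  0.    -2.955] tool delta [ 0.0702  0.     -0.0002] rz -0.0 F [-0.2 -0.4 -0.3] op 0.0005 grip 0.0
```

```bash
for i in 1 2 3 4 5; do echo '[{"xyz":[-0.0025, 0, 0]}, {}, {}]' > m.json && python3 drive.py m.json|sed -n '2p;4p';done
```

```text
tool_pos: [0.5579, -0.0709, 0.1867]
contact_force: [-0.2, 0.4, 0.7]
tool_pos: [0.5597, -0.0705, 0.1866]
contact_force: [-4.9, -0.4, 3.9]
tool_pos: [0.5613, -0.07, 0.1866]
contact_force: [-10.1, -1.1, 7.3]
tool_pos: [0.5632, -0.0696, 0.1866]
contact_force: [-14.0, -1.6, 10.1]
tool_pos: [0.5653, -0.0692, 0.1866]
contact_force: [-15.8, -1.1, 11.5]
```

```bash
for i in 1 2 3; do echo '[{"xyz":[-0.0025, 0, 0]}, {}, {}]' > m.json && python3 drive.py m.json|sed -n '2p;4p';done
```

```text
tool_pos: [0.5675, -0.0687, 0.1865]
contact_force: [-16.9, -2.7, 13.4]
tool_pos: [0.5696, -0.0683, 0.1866]
contact_force: [-18.8, -3.2, 13.3]
tool_pos: [0.5718, -0.0679, 0.1866]
contact_force: [-21.0, -2.0, 15.3]
```

```bash
echo '[{"xyz":[0.003, 0, 0]}, {"xyz":[0.005, 0, 0]}, {"xyz":[0.02, 0, 0]}, {"xyz":[0.03, 0, 0]}, {"xyz":[0.03, 0, 0]}, {"xyz":[0.03, 0, -0.02]}, {"xyz":[0, 0, -0.04]}, {"xyz":[0, 0, -0.04]}]' > m.json && python3 drive.py m.json
echo '[{"xyz":[0.02, 0.03, -0.03]}, {"xyz":[0.02, 0.035, -0.02]}, {"xyz":[0, 0.04, 0]}, {"xyz":[0, 0.04, 0]}, {"xyz":[0, 0.04, 0]}, {"xyz":[0, 0.04, 0]}, {"xyz":[0, 0.04, 0]}, {}]' > m.json && python3 drive.py m.json
python3 - <<'E'
from h import *
s=robot.read_camera("side");t=robot.read_camera("top")
c,sn=np.cos(.185),np.sin(.185)
k=biggest(mask(t,(2,120,40),(18,255,255)),tuple(map(float,proj(t,[[.6,-.065,.02]])[0]))).reshape(-1,2)
d=plane(t,k,.03)[:,:2]-[.710,.0036];x=d@[c,sn];y=d@[-sn,c];print("heel x",x.min(),"y",y.min(),y.max(),len(k))
for lo,hi in((-.145,-.125),(-.12,-.1)):
    e=(x>lo)&(x<hi);print(y[e].min(),y[e].max())
a=s["image"][110:290,170:350];b=t["image"][100:280,200:380]
cv2.imwrite("pics/p4.png",cv2.resize(np.hstack([a,b])[:,:,::-1],None,fx=2.2,fy=2.2,interpolation=cv2.INTER_CUBIC))
to(0,0,0)
E
python3 gap.py | grep top
```

```text
time: 26.93
tool_pos: [0.4573, -0.0897, 0.2867]
tool_rot: [3.139, -0.003, -2.957]
contact_force: [3.2, -0.9, 0.3]
opening: 0.0001
grip_force: 0.0
time: 27.6
tool_pos: [0.3738, 0.1636, 0.3324]
tool_rot: [3.139, 0.003, -2.948]
contact_force: [-0.9, -0.9, 0.2]
opening: 0.0004
grip_force: 0.0
heel x -0.146366199710462 y -0.07257608204757193 -0.025297364838636274 44
-0.07098899600311841 -0.027597159881647217
-0.07236456014005697 -0.025297364838636274
t 27.7 pos [0.3751 0.1597 0.3321] rot [ 3.142e+00  2.000e-03 -2.950e+00] tool delta [ 0.3986 -0.0855  0.3321] rz None F [ 0.6  0.1 -0.4] op 0.0004 grip 0.0
top -0.12 R [166, 168, 164, 142, 83, 49, 38, 43, 42, 32, 34, 65, 92, 99] B [102, 101, 98, 90, 116, 135, 147, 150, 146, 122, 88, 80, 85, 87]
top -0.1 R [163, 166, 160, 132, 86, 52, 37, 40, 41, 37, 23, 15, 12, 15] B [101, 102, 98, 91, 124, 138, 141, 143, 141, 125, 88, 63, 57, 61]
top 0.05 R [173, 170, 162, 120, 72, 42, 39, 42, 42, 29, 18, 26, 48, 82] B [109, 102, 94, 111, 137, 148, 147, 149, 144, 111, 77, 62, 58, 59]
top 0.1 R [167, 172, 172, 119, 68, 42, 42, 44, 40, 26, 6, 16, 21, 16] B [102, 103, 108, 123, 139, 145, 146, 150, 140, 109, 65, 61, 62, 63]
```

View pics/p4.png

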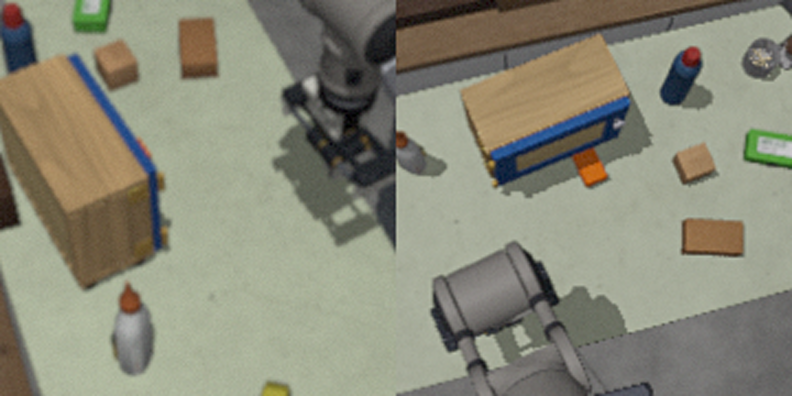

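```bash
python3 -c "
from cell import robot
print(robot.hand_in())"
```

```text
the job is handed in; nothing more can be done
None
```

The block is set aside, the door is fully shut, and the orange wedge is jammed square under the knob-side half of the door's lower edge, driven to about 21 N; I handed the job in at about 28 s, and the interface gave no verdict.

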